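Dry-stack a laminated turning blank under its pressure plate

TASK

Dry-stack the turning blank on the cork pad of the plywood clamping base, every piece lying flat, centred on the pad and with its long side along the pad's long side: the thick pale block first, the grey-brown block on it, the red-brown block on that. Turn the yellow swing tab on the black tray fully aside and leave it so, lift the aluminium pressure plate out and lay it, knob up and lined up the same way, on top of the finished stack. Leave the tape measure, the screwdriver and the wax tin where they are.

Things in the scene. Friction and masses are not known exactly. Their poses are not given: they have to be found in the camera images.
- pale_block_mid (a point): Thick, pale, cream-coloured sawn hardwood block, 50 x 66 x 45 mm (its own x, y, z), lying on the bench; the point is its centre, 22.5 mm above its underside. Its own y runs along the 66 mm length and its z is up; it is gripped across the 50 mm width (its x).
- brown_block_mid (a point): Grey-brown, longest sawn hardwood block, 42 x 74 x 28 mm (its own x, y, z), lying on the bench; the point is its centre, 14 mm above its underside. Its own y runs along the 74 mm length and its z is up; it is gripped across the 42 mm width (its x).
- red_block_mid (a point): Red-brown, smallest and thinnest sawn hardwood block, 40 x 55 x 20 mm (its own x, y, z), lying on the bench; the point is its centre, 10 mm above its underside. Its own y runs along the 55 mm length and its z is up; it is gripped across the 40 mm width (its x).
- pad_top (a point): Centre of the top face of the speckled brown cork pad (62 x 82 mm, long side along its own y, z up), 21 mm above the bench, in the middle of the fixed plywood clamping base (120 x 150 x 18 mm, a screw at each corner). The stack is built here; the pieces' own y goes along the pad's y, either way round.
- plate_knob (a point): Middle of the blue knob (24 mm across, 18 mm high) on the loose aluminium plate (64 x 84 x 8 mm, long side along its own y, z up): 21 mm above the plate's underside, 13 mm above its top face. The plate starts in the recess of a fixed black tray (rim 14 mm, recess floor 4 mm above the bench, 2 mm play); the closed swing tab holds its -y edge down.
- tab (a joint): Angle of the yellow swing tab on the black tray, rad. 0: closed, its inner end 14 mm over the plate's edge. It grows to 1.75 (stop) as the tab turns counter-clockwise seen from above; from 1.15 the plate is free. Light friction hinge (about 1 N at the pin) that stays where it is left; starts at 0 to 0.2.
- tab_pin (a point): Upright red pin (10 mm across, from 18 to 46 mm above the bench; this point is at 34 mm) at the outer end of the swing tab, outside the plate. The hinge (vertical axis) lies 28 mm from the pin along this point's own +y, which turns with the tab and at angle 0 points to the plate's knob. To open, the pin goes counter-clockwise round the hinge, seen from above.
- tape: Bystander: yellow and black tape measure, 39 x 70 x 64 mm, standing on the bench behind the work; origin at the centre of its underside. Leave it alone.
- driver: Bystander: screwdriver with red handle, 195 mm long, 27 mm thick, lying on the bench; origin at the centre of its underside. Leave it alone.
- tin: Bystander: round wax tin with green lid, 76 mm across, 31 mm high; origin at the centre of its underside. Leave it alone.

How it is judged (in metres and radians):
At the end, for the whole second after the job is handed in: On the cork pad from the bottom: pale, grey-brown, red-brown block, plate knob up; each flat on the one below (4 mm in height, 0.08 rad), centre within 12 mm of the pad's, long side within 0.2 rad of the pad's; tab open past 1.15 rad; all released and at rest (horizontal distance between each of pale_block_mid, brown_block_mid, red_block_mid, plate_knob and pad_top below 0.012 m and z of pale_block_mid in the frame of pad_top between 0.0185 and 0.0265 m and angle between the y axis of each of pale_block_mid, brown_block_mid, red_block_mid, plate_knob and the y axis of pad_top, either way round below 0.2 rad and angle between the z axis of each of pale_block_mid, brown_block_mid, red_block_mid and the z axis of pad_top, either way round below 0.08 rad and z of brown_block_mid in the frame of pad_top between 0.055 and 0.063 m and z of red_block_mid in the frame of pad_top between 0.079 and 0.087 m and z of plate_knob in the frame of pad_top between 0.11 and 0.118 m and angle between plate_knob's own z axis and vertical below 0.08 rad and value of joint tab above 1.15 rad); the robot touches nothing.
It fails at once if the tape measure is moved more than 20 mm (distance of tape from where it was at the start of the episode above 0.02 m).
It fails at once if the screwdriver is moved more than 20 mm (distance of driver from where it was at the start of the episode above 0.02 m).
It fails at once if the wax tin is moved more than 20 mm (distance of tin from where it was at the start of the episode above 0.02 m).
It also fails if it takes over 128 s, if anything falls off the work surface, if the arm or the gripper's body presses on something with over 40 N, if the wrist force passes 120 N, or if a joint passes its speed limit or range.

ROBOT

A 6-joint arm with a two-finger parallel gripper is mounted at the origin on a cart in front of the work surface, level with it; the furniture and walls round the work are solid. World frame = base frame: x ahead of the robot, y to its left, z up, the work surface at z = 0. Lengths are in m, angles in degrees, forces in N, time in s.
With the tool pointing down it reaches from about 0.325 to 0.775 m from the base axis. Payload 5.5 kg.
Tool frame: the origin (TCP) lies at the centre of the arm's flange, where the gripper is bolted on; the fingertips stand 182 mm ahead of it and the grasp point (between the pads) lies 163 mm ahead of it; z points along the fingers, y is the line along which they close (so a half turn about z gives the same grasp; the last joint's range is limited). The gripper opens to 88 mm and grips with 3 to 60 N. Pads are 20 mm wide; open, the fingers measure 115 mm over their backs; the gripper's body (75 mm by 178 mm) begins 61 mm behind the grasp point.
Start: joints at [63.386, 5.22, 70.514, -0, 104.267, -3.249], TCP at [0.238, 0.551, 0.405] pointing down, gripper open.
Joint ranges: [-164.24, 164.24], [-49.07, 125.15], [9.68, 141.18], [-86.29, 266.29], [3.28, 154.24], [-151.56, 151.56]. Speed limits (degrees/s): [147.25, 147.25, 172.46, 180, 180, 180].

INTERFACE

Orientations are given as [roll, pitch, yaw] about the fixed x, y, z axes, in that order (R = Rz(yaw) Ry(pitch) Rx(roll)).
In Python, from station import r gives the robot as it stands. The module is installed in compiled form; this text tells all that it offers. Calls block until the motion is done:
- r.reach(position, orientation): joint-space move of the TCP to a pose.
- r.servo_line(position, rotation=None, speed=0.15): straight line of the TCP; rotation=None keeps the orientation; speed is the mean speed in m/s.
- r.move_joints(angles): joint-space move.
- r.let_go() and r.grab(squeeze=None): open the fingers fully, or close them until they stop; squeeze is the grip in N (None keeps the last).
- r.wait(seconds).
- r.inverse_kinematics(position, orientation): joint angles nearest the present ones, or None.
- r.sense(): the state.
- r.snapshot(name): name is "scene" or "top"; returns a dict with "frame" (480x640x3 uint8, red, green, blue), "fx", "fy", "cx", "cy" (pixels), "R" (3x3) and "t" (3): a world point X has camera coordinates R X + t. Camera axes: x right, y down, z forward; pixel columns grow to the right and rows downward; lengths in m; the calibration is good to about 2 mm. A picture is of the moment at which its call begins. There is no depth.
A pose or a line that the arm cannot do raises r.IKError and nothing moves.
- r.hand_in(): hands the job in; it is judged then, once.
The state is a dict: "clock": time; "joints": joint angles; "joint_vel": joint speeds; "joint_torque": joint torques, N m; "tcp_pos": TCP position; "orientation": TCP orientation; "contact_force": force on the tool from outside, world axes, zero at the start; "torque": the same for the moment, N m; "opening": finger opening in m; "gripper_force": force on a finger pad.
Only numpy, scipy, OpenCV 4.12 (cv2) and the standard library are available. Lean on these libraries where they do the work, as an engineer would, in place of code of your own. Each camera call takes 0.05 s, during which the arm holds its last target. There are 200 camera calls.

## Working session

There is one attempt and no reset: what is moved stays moved. The work goes in short steps, each a Python script; the robot and the scene stay as the last script left them, time stands still between calls to the robot, and variables do not carry over. Pictures are saved under pics/ and viewed, at most 14 in all, crops included, and the job is handed in when it is done.

```bash
mkdir -p pics; ls; python3 - <<'E'
from station import r
import cv2,numpy as np
for n in("scene","top"):
    s=r.snapshot(n); cv2.imwrite(f"pics/{n}0.png",s["frame"][:,:,::-1])
    R=np.array(s["R"]);t=np.array(s["t"]);print(n,s["fx"],s["fy"],s["cx"],s["cy"],R.round(3).tolist(),(-R.T@t).round(3))
    np.savez(f"pics/{n}0.npz",**s)
print(r.sense())
E
```

```text
pics
scene 555.8064367166478 555.8064367166478 311.7302383891377 238.17513453591454 [[0.829, -0.559, 0.006], [-0.282, -0.426, -0.86], [0.483, 0.711, -0.511]] [-0.085 -0.913  0.737]
top 439.9859406306854 439.9859406306854 308.6271205918831 241.40156315854279 [[-0.012, -0.999, 0.03], [-0.997, 0.01, -0.075], [0.075, -0.031, -0.997]] [0.503 0.027 1.044]
{'clock': 0.1, 'joints': array([ 6.33874797e+01,  5.26064214e+00,  7.05754745e+01, -3.82651699e-04,
        1.04268305e+02, -3.25043610e+00]), 'joint_vel': array([-0.00091595, -0.00167938, -0.22472727, -0.07100251, -0.03561674,
        0.03417158]), 'joint_torque': array([ 2.23947187e-03, -4.47858417e+01, -4.07569098e+01,  6.99372939e-02,
        2.85141746e-02, -9.35813569e-05]), 'tcp_pos': array([0.23796809, 0.55085018, 0.40359549]), 'orientation': array([-1.79895725e+02, -5.55033060e-03,  1.56637817e+02]), 'contact_force': array([1.03772508, 0.60800724, 0.10871596]), 'torque': array([ 0.00273722, -0.03846081,  0.04309829]), 'gripper_force': 0.0, 'opening': 0.08767303228359946}
```

View pics/scene0.png

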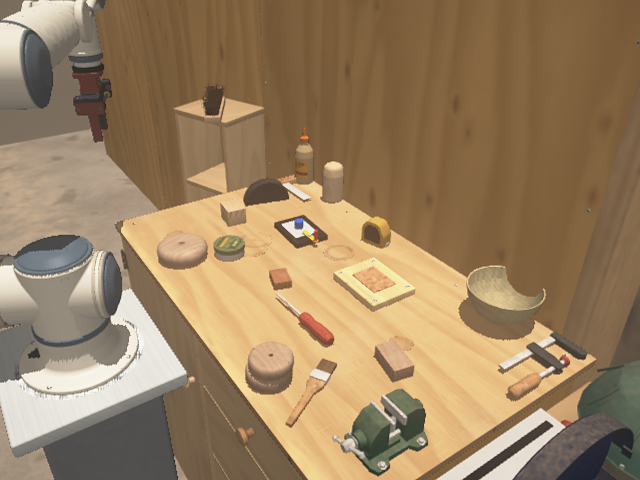

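View pics/top0.png

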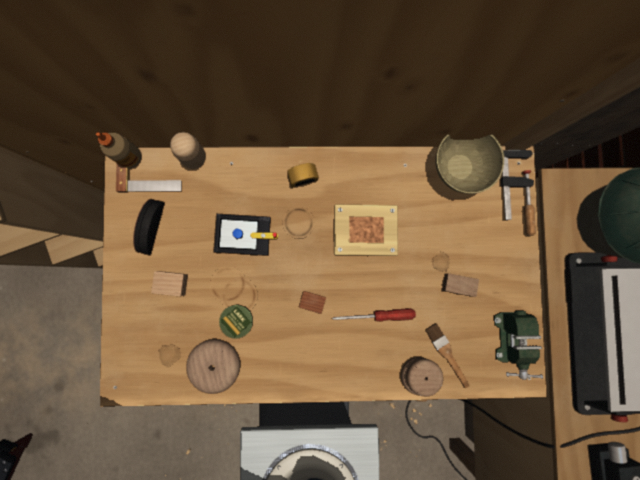

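The scene and top views show all pieces. In the top view, pale is at (170,284), grey-brown at (461,285), red at (313,301), the pad at (366,230), the knob at (238,233) and the tab/pin at (263–275,236). Next I'll enlarge these areas.

```bash
python3 - <<'E'
import cv2,numpy as np
def comp(n,cs,hw,f,out):
    im=np.load(f"pics/{n}0.npz")["frame"][:,:,::-1]
    T=[]
    for (u,v) in cs:
        c=cv2.resize(im[v-hw[1]:v+hw[1],u-hw[0]:u+hw[0]],None,fx=f,fy=f,interpolation=cv2.INTER_NEAREST)
        for k in range(0,2*hw[0],10): cv2.putText(c,str(u-hw[0]+k),(k*f,8),0,.3,(0,0,0),1);cv2.line(c,(k*f,0),(k*f,4),(0,0,255),1)
        for k in range(0,2*hw[1],10): cv2.putText(c,str(v-hw[1]+k),(0,k*f+4),0,.3,(0,0,0),1)
        T.append(c)
    while len(T)<6:T.append(T[0]*0)
    cv2.imwrite(out,np.vstack([np.hstack(T[:3]),np.hstack(T[3:])]))
comp("top",[(170,284),(461,285),(313,301),(366,230),(245,234),(302,175)],(38,32),7 and 3,"pics/z.png")
comp("top",[(170,284),(461,285),(313,301),(366,230),(245,234)],(33,30),4,"pics/ztop.png")
comp("scene",[(233,211),(394,358),(280,278),(374,282),(301,230)],(33,30),4,"pics/zscene.png")
E
```

```text
(no output)
```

View pics/ztop.png

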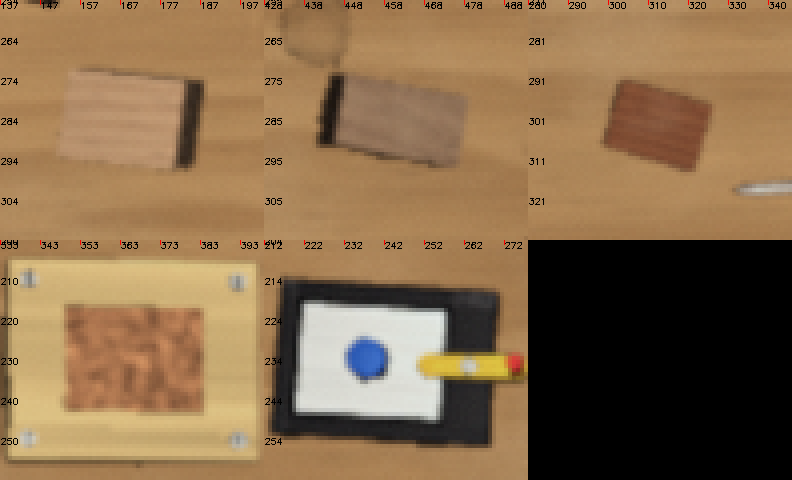

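View pics/zscene.png

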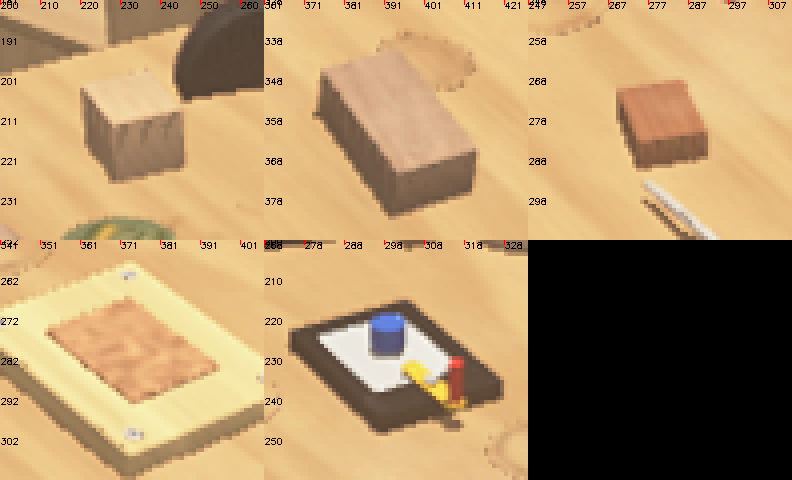

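Corners of the top faces are clear in both views. For example, the pale face in the top view spans about (154,271)–(182,296), and the knob is at (237.5,233.5) with the pin at (274.5,234.5). I'll fit masks to these faces and triangulate.

```bash
cat > vis.py <<'E'
import cv2,numpy as np
def proj(s,X): p=s["R"]@X+s["t"]; return np.array([s["fx"]*p[0]/p[2]+s["cx"],s["fy"]*p[1]/p[2]+s["cy"]])
def ray(s,uv):
    d=s["R"].T@np.array([(uv[0]-s["cx"])/s["fx"],(uv[1]-s["cy"])/s["fy"],1]); return -s["R"].T@s["t"],d/np.linalg.norm(d)
def plane(s,uv,z): o,d=ray(s,uv); return o+d*(z-o[2])/d[2]
def tri(a,ua,b,ub):
    A=[];y=[]
    for s,u in((a,ua),(b,ub)):
        o,d=ray(s,u);P=np.eye(3)-np.outer(d,d);A.append(P);y.append(P@o)
    x=np.linalg.lstsq(np.vstack(A),np.hstack(y),rcond=None)[0]
    return x,max(np.linalg.norm(A[i]@x-y[i]) for i in(0,1))
def blob(s,uv,tol=28,win=40,f=4):
    """quad (4 corners) of the face of one colour around pixel uv"""
    u,v=map(int,np.round(uv)); im=s["frame"][v-win:v+win,u-win:u+win]
    lab=cv2.cvtColor(cv2.resize(im,None,fx=f,fy=f,interpolation=cv2.INTER_LINEAR),cv2.COLOR_RGB2LAB).astype(float)
    c=win*f; ref=np.median(lab[c-8:c+8,c-8:c+8].reshape(-1,3),0)
    m=(np.linalg.norm((lab-ref)*[.7,1.5,1.5],axis=2)<tol).astype(np.uint8)
    m=cv2.morphologyEx(m,cv2.MORPH_OPEN,np.ones((9,9))); m=cv2.morphologyEx(m,cv2.MORPH_CLOSE,np.ones((9,9)))
    cn=[k for k in cv2.findContours(m,0,2)[0] if cv2.pointPolygonTest(k,(c,c),False)>=0]
    if not cn: return None
    h=cv2.convexHull(cn[0]); 
    q=cv2.approxPolyN(h,4,ensure_convex=True).reshape(-1,2)
    return (q+.5)/f-.5+[u-win,v-win]
def cross(q):
    h=[np.append(p,1.) for p in q]; x=np.cross(np.cross(h[0],h[2]),np.cross(h[1],h[3])); return x[:2]/x[2]
E
python3 - <<'E'
from vis import *
S=dict(np.load("pics/scene0.npz"));T=dict(np.load("pics/top0.npz"))
o=lambda q,a:np.array(q)/4-.5+np.array(a)
H={"pale":(o([(70,70),(188,80),(178,168),(58,156)],(137,254)),o([(80,87),(150,70),(184,108),(110,124)],(200,181)),.045),
"brown":(o([(81,74),(203,95),(191,166),(71,146)],(428,255)),o([(56,74),(131,50),(212,148),(131,172)],(361,328)),.028),
"red":(o([(92,80),(184,102),(166,171),(76,146)],(280,271)),o([(88,90),(154,80),(180,129),(109,141)],(247,248)),.02),
"pad":(o([(65,65),(204,65),(204,172),(65,170)],(333,200)),o([(48,90),(130,58),(218,127),(134,164)],(341,252)),.021),
"plate":(o([(39,62),(185,71),(177,181),(29,171)],(212,204)),None,.012)}
def rep(n,q,z):
    P=np.array([plane(T,p,z)[:2] for p in q]); r=cv2.minAreaRect((P*1000).astype(np.float32))
    e=[P[(i+1)%4]-P[i] for i in range(4)]; L=[np.linalg.norm(k) for k in e]; i=int(L[1]+L[3]>L[0]+L[2]); d=e[i]/L[i]-e[i+2]/L[i+2]
    print("  ",n,"ctr",P.mean(0).round(4),"sides",np.round(L,3),"long yaw",np.degrees(np.arctan2(d[1],d[0])).round(1)%180)
for n,(a,b,z) in H.items():
    print(n); rep("hand",a,z)
    if b is not None: x,e=tri(T,cross(a),S,cross(b)); print("   tri",x.round(4),round(e,4))
    tol=45 if n=="pad" else 25
    qa=blob(T,cross(a),tol) 
    if n!="plate" and qa is not None:
        rep("mask",qa,z); qb=blob(S,cross(b),tol)
        if qb is not None: x,e=tri(T,cross(qa),S,cross(qb)); print("   tri",x.round(4),round(e,4))
def cen(s,f,uv,w=30):
    u,v=uv; hsv=cv2.cvtColor(s["frame"],cv2.COLOR_RGB2HSV).astype(int); m=f(hsv); k=np.zeros_like(m);k[v-w:v+w,u-w:u+w]=1
    y,x=np.nonzero(m&k); return np.array([x.mean(),y.mean()]),(x.min(),x.max(),y.min(),y.max()),len(x)
blue=lambda h:(abs(h[...,0]-112)<12)&(h[...,1]>120); red=lambda h:((h[...,0]<6)|(h[...,0]>174))&(h[...,1]>150)
for n,f,a,b in(("knob",blue,(238,233),(298,223)),("pin",red,(274,235),(316,235))):
    ca,cb=cen(T,f,a,14),cen(S,f,b,14); print(n,ca,cb,[np.round(v,4) for v in tri(T,ca[0],S,cb[0])])
for z in(.030,.014+.007):print("knob top@30",plane(T,o((103,119),(212,204)),.030).round(4)); break
print("pin top@46",plane(T,o((251,121),(212,204)),.046).round(4),"hinge@20",plane(T,o((205,126),(212,204)),.02).round(4))
print("knobtop tri",tri(T,o((103,118),(212,204)),S,o((123,80),(268,200))),"pintop tri",tri(T,o((251,121),(212,204)),S,o((193,119),(268,200))))
for n,u in(("tape",(302,172)),("tin",(236,321)),("driver ends",(335,318)),("",(414,314))):print(n,plane(T,u,.02).round(3))
E
```

```text
pale
   hand ctr [0.4874 0.3139] sides [0.066 0.049 0.067 0.048] long yaw 84.0
   tri [0.4872 0.3139 0.047 ] 0.0006
   mask ctr [0.4894 0.3156] sides [0.178 0.176 0.177 0.178] long yaw 0.6999999999999886
   tri [0.5079 0.3111 0.0158] 0.0233
brown
   hand ctr [ 0.4754 -0.3586] sides [0.072 0.042 0.071 0.042] long yaw 79.8
   tri [ 0.475  -0.3584  0.0284] 0.0003
   mask ctr [ 0.4762 -0.3586] sides [0.185 0.186 0.184 0.189] long yaw 89.3
   tri [ 0.4748 -0.3574  0.0288] 0.0009
red
   hand ctr [ 0.4402 -0.0103] sides [0.055 0.041 0.054 0.039] long yaw 74.9
   tri [ 0.4404 -0.0096  0.0212] 0.0001
   mask ctr [ 0.4408 -0.0102] sides [0.047 0.057 0.046 0.064] long yaw 73.5
   tri [ 0.4407 -0.0101  0.0205] 0.0011
pad
   hand ctr [ 0.6078 -0.1398] sides [0.082 0.063 0.082 0.062] long yaw 89.1
   tri [ 0.6079 -0.1394  0.0215] 0.0003
   mask ctr [ 0.6096 -0.1385] sides [0.189 0.187 0.188 0.189] long yaw 178.8
   tri [ 0.6082 -0.1377  0.0208] 0.001
plate
   hand ctr [0.6    0.1598] sides [0.086 0.065 0.086 0.064] long yaw 85.8
knob (array([237.25757576, 233.16666667]), (np.int64(233), np.int64(2
[... 156 characters left out ...]
97, 0.1591, 0.0353]), np.float64(0.0005)]
pin (array([274.33333333, 234.44444444]), (np.int64(273), np.int64(275), np.int64(233), np.int64(236)), 9) (array([315.64705882, 233.64705882]), (np.int64(315), np.int64(317), np.int64(229), np.int64(239)), 17) [array([0.5958, 0.0742, 0.0385]), np.float64(0.0006)]
knob top@30 [0.5996 0.1601 0.03  ]
pin top@46 [0.5962 0.0743 0.046 ] hinge@20 [0.5959 0.1023 0.02  ]
knobtop tri (array([0.59935644, 0.1589185 , 0.03882652]), np.float64(5.616883247614306e-05)) pintop tri (array([0.59598013, 0.07385064, 0.05120635]), np.float64(0.0003658249972061065))
tape [0.744 0.009 0.02 ]
tin [0.399 0.164 0.02 ]
driver ends [ 0.402 -0.063  0.02 ]
 [ 0.409 -0.247  0.02 ]
```

Hand-read corners triangulate cleanly: sides are within 1–2 mm and heights within about 2 mm of the text. I'll start with the tab, pushing its pin with the closed fingers along the arc.

```bash
cat > mv.py <<'E'
import numpy as np
from station import r
G=.163; UP=.25
def go(x,y,z,yaw): r.reach([x,y,z+G],[180,0,yaw])          # grasp-point pose, fingers down
def line(x,y,z,yaw=None,speed=.15): r.servo_line([x,y,z+G],None if yaw is None else [180,0,yaw],speed)
def stat(n=""):
    s=r.sense(); p=np.array(s["tcp_pos"]); print(n,"t%.1f"%s["clock"],"gp",(p-[0,0,G]).round(4),"yaw%.1f"%s["orientation"][2],"open%.4f"%s["opening"],"F",np.round(s["contact_force"],1),"gf%.1f"%s["gripper_force"]); return s
E
python3 - <<'E'
from mv import *
H=np.array([.596,.1023]); rad=.028; Z=.046
def at(phi,back):
    f=np.radians(phi); p=H+rad*np.array([np.cos(f),np.sin(f)])-back*np.array([-np.sin(f),np.cos(f)]); return p[0],p[1]
r.grab(10)
go(*at(-90,.035),.12,0); stat("above")
line(*at(-90,.035),Z,speed=.12); stat("down")
for phi in range(-85,3,10):
    line(*at(phi,.015),Z,phi+90,speed=.06)
    if phi%20==15: stat(phi)
stat("end")
x,y=at(5-10,.03); line(x,y,Z,speed=.06); line(x,y,.15,speed=.2)
go(.45,.0,UP,90); r.let_go(); stat()
import cv2
for n in("top","scene"):
    s=r.snapshot(n); np.savez(f"pics/{n}1.npz",**s)
f=np.load("pics/top1.npz")["frame"][195:275,200:300]; g=np.load("pics/scene1.npz")["frame"][195:275,250:350]
cv2.imwrite("pics/tab1.png",cv2.resize(np.hstack([f,g]),None,fx=4,fy=4,interpolation=0)[:,:,::-1])
E
```

```text
above t3.5 gp [0.561  0.075  0.1203] yaw0.1 open0.0007 F [ 0.6 -0.9 -0.4] gf0.0
down t4.3 gp [0.5613 0.0744 0.0468] yaw0.0 open0.0004 F [ 0.5 -0.3  0.7] gf0.0
-85 t4.8 gp [0.5836 0.0731 0.0464] yaw5.0 open0.0006 F [ 0.4  0.2 -0.1] gf0.0
-65 t5.5 gp [0.5941 0.0707 0.046 ] yaw24.7 open0.0006 F [ 0.7  1.  -0.6] gf0.0
-45 t6.1 gp [0.6051 0.0719 0.046 ] yaw44.7 open0.0003 F [-0.3  0.1 -0.2] gf0.1
-25 t6.8 gp [0.6149 0.077  0.046 ] yaw64.7 open0.0001 F [-0.5  0.9 -0.5] gf0.0
-5 t7.4 gp [0.6224 0.0849 0.0459] yaw84.7 open0.0006 F [-0.1 -1.1  0.8] gf0.0
end t7.4 gp [0.6224 0.0849 0.0459] yaw84.7 open0.0006 F [-0.1 -1.1  0.8] gf0.0
 t10.7 gp [0.45 0.   0.25] yaw90.0 open0.0877 F [-0.3  0.1 -0.1] gf0.0
```

View pics/tab1.png

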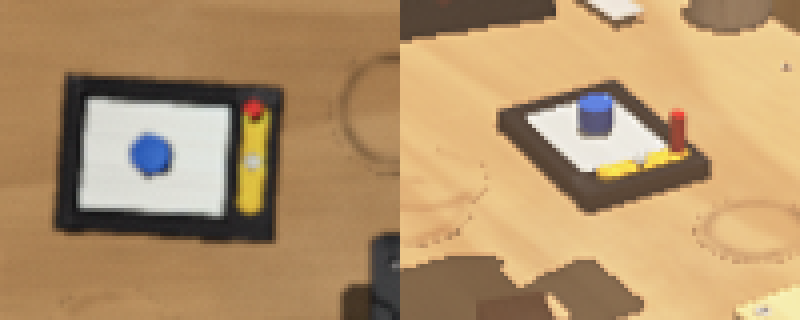

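The tab is now turned about 90° aside: the pin is at (263,222) and the tab lies along the rim, clear of the plate. Next is the pale block.

```bash
cat >> mv.py <<'E'
PAD=(.6079,-.1397); PYAW=89.1
def pick(x,y,z,yaw,squeeze=25):
    go(x,y,UP-.1,yaw); line(x,y,z,speed=.15); s=stat("at"); r.grab(squeeze); stat("grip"); line(x,y,z+.17,speed=.2); return stat("lifted")
def place(z,x=PAD[0],y=PAD[1],yaw=PYAW):
    go(x,y,max(z+.05,.2),yaw); line(x,y,z+.02,speed=.15); line(x,y,z,speed=.04); stat("placed"); r.let_go(); r.wait(.2); line(x,y,UP,speed=.2); stat("up")
def snap(k):
    import cv2
    for n in("top","scene"):
        s=r.snapshot(n); np.savez(f"pics/{n}{k}.npz",**s)
E
python3 - <<'E'
from mv import *
s=pick(.4873,.3139,.030,84)
if s["opening"]>.04: place(.030+.021+.001)
go(.42,.0,UP,90); snap(2)
import cv2
f=np.load("pics/top2.npz")["frame"][195:275,320:420]; g=np.load("pics/scene2.npz")["frame"][235:315,325:425]
cv2.imwrite("pics/p2.png",cv2.resize(np.hstack([f,g]),None,fx=4,fy=4,interpolation=0)[:,:,::-1])
E
```

```text
at t13.0 gp [0.4877 0.3139 0.0314] yaw84.0 open0.0877 F [ 1.   0.4 -0.9] gf0.0
grip t13.7 gp [0.4874 0.3139 0.0302] yaw84.0 open0.0501 F [0.2 1.  0.5] gf24.9
lifted t14.7 gp [0.4872 0.3138 0.1982] yaw84.0 open0.0498 F [-0.4 -0.5 -1.3] gf24.9
placed t18.1 gp [ 0.6079 -0.1397  0.0517] yaw89.1 open0.0498 F [ 0.6  0.1 -1.4] gf24.9
up t20.2 gp [ 0.6079 -0.1397  0.2484] yaw89.1 open0.0877 F [-0.9 -0.1  1. ] gf0.0
```

View pics/p2.png

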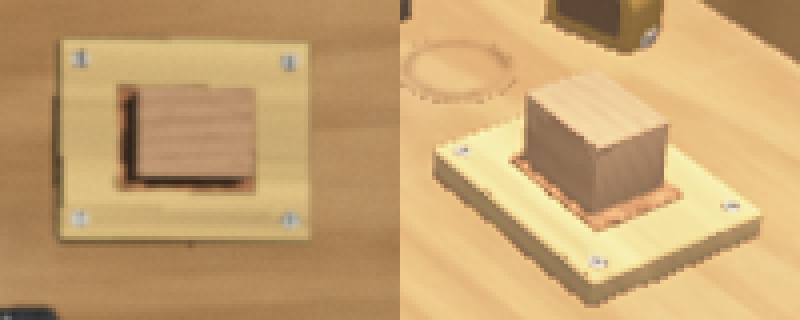

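The pale block sits squarely on the cork, with its top face centre at about (368.4,227.8) in the top view. I'll compute the offset and go on with the grey-brown block.

```bash
python3 - <<'E'
from vis import *
from mv import *
S=dict(np.load("pics/scene2.npz"));T=dict(np.load("pics/top2.npz"))
a=np.array([(137,87),(255,90),(254,178),(137,177)])/4-.5+[320,195]
b=np.array([(124,98),(198,72),(268,124),(197,153)])/4-.5+[325,235]
print("pale",tri(T,cross(a),S,cross(b)),plane(T,cross(a),.066))
s=pick(.4752,-.3585,.024,79.8)
if s["opening"]>.034: place(.024+.066+.001)
go(.42,.0,UP,90); snap(3)
f=np.load("pics/top3.npz")["frame"][195:275,320:420]; g=np.load("pics/scene3.npz")["frame"][225:305,325:425]
cv2.imwrite("pics/p3.png",cv2.resize(np.hstack([f,g]),None,fx=4,fy=4,interpolation=0)[:,:,::-1])
E
```

```text
pale (array([ 0.60622651, -0.13841536,  0.06513889]), np.float64(0.0004231958482187561)) [ 0.60578693 -0.13801831  0.066     ]
at t23.6 gp [ 0.4756 -0.3586  0.0254] yaw79.8 open0.0881 F [ 0.  -0.6 -0.5] gf0.0
grip t24.4 gp [ 0.4752 -0.3585  0.024 ] yaw79.8 open0.0416 F [ 0.9  0.4 -0.3] gf24.9
lifted t25.4 gp [ 0.4751 -0.3584  0.1922] yaw79.8 open0.0418 F [-0.4  0.3 -0.4] gf24.9
placed t27.8 gp [ 0.6079 -0.1397  0.0908] yaw89.1 open0.0422 F [-0.3 -0.4  0.4] gf24.9
up t29.8 gp [ 0.6079 -0.1397  0.2485] yaw89.1 open0.0880 F [-0.6  0.4 -0.5] gf0.0
```

View pics/p3.png

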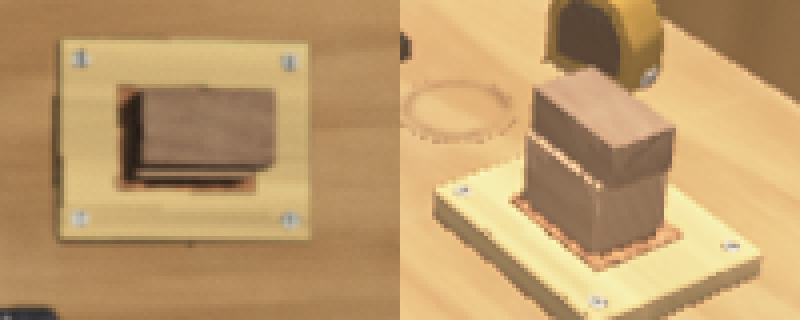

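The grey-brown block lies flat on the pale one, with its top face centre at about (371.3,226.4). Now the red block.

```bash
python3 - <<'E'
from vis import *
from mv import *
S=dict(np.load("pics/scene3.npz"));T=dict(np.load("pics/top3.npz"))
a=np.array([(142,88),(275,90),(272,167),(140,165)])/4-.5+[320,195]
b=np.array([(132,88),(190,68),(275,127),(212,150)])/4-.5+[325,225]
print("brown",tri(T,cross(a),S,cross(b)),plane(T,cross(a),.094))
s=pick(.4403,-.0101,.024,74.9)
if s["opening"]>.032: place(.024+.094+.001)
go(.42,.0,UP,90); snap(4)
f=np.load("pics/top4.npz")["frame"][195:275,320:420]; g=np.load("pics/scene4.npz")["frame"][215:295,325:425]
cv2.imwrite("pics/p4.png",cv2.resize(np.hstack([f,g]),None,fx=4,fy=4,interpolation=0)[:,:,::-1])
E
```

```text
brown (array([ 0.60575593, -0.13915308,  0.09482615]), np.float64(1.2092374890723095e-05)) [ 0.60583546 -0.13929058  0.094     ]
at t32.3 gp [ 0.4408 -0.0101  0.0254] yaw74.9 open0.0877 F [-0.5 -1.2 -0.5] gf0.0
grip t33.1 gp [ 0.4403 -0.0101  0.024 ] yaw74.9 open0.0400 F [0.3 1.  0.3] gf24.8
lifted t34.1 gp [ 0.4402 -0.0101  0.1925] yaw74.9 open0.0397 F [ 0.2  0.  -0.7] gf24.8
placed t36.1 gp [ 0.6079 -0.1397  0.1188] yaw89.1 open0.0398 F [-0.   0.1 -0.4] gf24.8
up t38.0 gp [ 0.6079 -0.1397  0.2486] yaw89.1 open0.0878 F [-0.6  0.3 -0.5] gf0.0
```

View pics/p4.png

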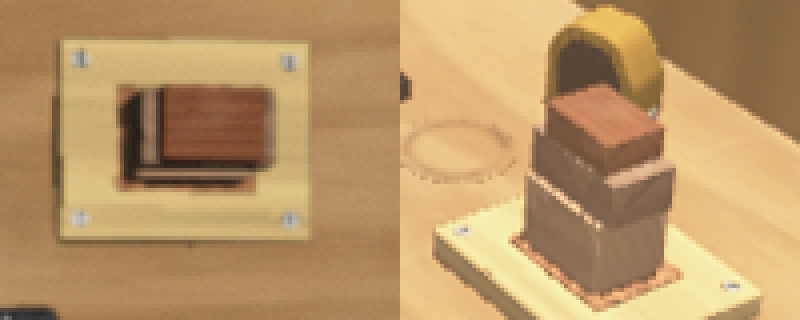

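The red block is flat and centred. Now the plate, by its knob.

```bash
python3 - <<'E'
from vis import *
from mv import *
x,y=.5996,.1594
go(x,y,.15,85.8); line(x,y,.037,speed=.12); stat("at"); r.grab(35); stat("grip"); line(x,y,.06,speed=.05); stat("out"); line(x,y,.22,speed=.2)
s=stat("lifted"); snap(5)
if s["opening"]>.018: place(.037+.110+.001)
go(.42,.0,UP,90); stat(); snap(6)
f=np.load("pics/top6.npz")["frame"][190:270,210:410]; g=np.load("pics/scene6.npz")["frame"][205:285,260:460]
h=np.load("pics/scene5.npz")["frame"][170:250,260:460]
cv2.imwrite("pics/p6.png",cv2.resize(np.vstack([h,f,g])[:200+40],None,fx=2.5,fy=2.5,interpolation=0)[:,:,::-1])
E
```

```text
at t41.2 gp [0.6    0.1594 0.0383] yaw85.8 open0.0879 F [-0.3  0.8  0.1] gf0.0
grip t42.2 gp [0.5996 0.1594 0.037 ] yaw85.8 open0.0231 F [ 1.6  0.  -0. ] gf35.0
out t42.8 gp [0.5995 0.1594 0.0602] yaw85.8 open0.0230 F [-0.5 -0.3 -1.8] gf35.0
lifted t43.8 gp [0.5996 0.1594 0.2181] yaw85.8 open0.0231 F [-0.8 -0.3 -2. ] gf35.0
placed t46.0 gp [ 0.6079 -0.1397  0.1479] yaw89.1 open0.0229 F [-0.9  0.5 -1.7] gf35.0
up t48.0 gp [ 0.608  -0.1397  0.2489] yaw89.1 open0.0877 F [-0.8  0.6 -0.9] gf0.0
 t48.9 gp [ 4.205e-01 -3.000e-04  2.493e-01] yaw90.0 open0.0880 F [0.  0.3 0.2] gf0.0
```

View pics/p6.png

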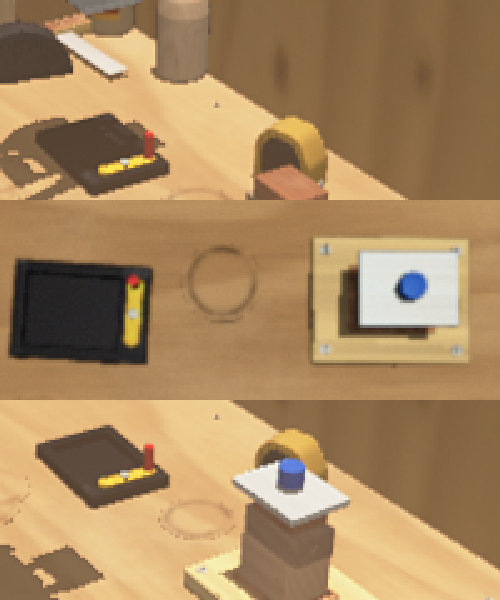

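The plate lies level and knob up on the stack, the tab is still open, and the tray is empty. One numeric check before handing in.

```bash
python3 - <<'E'
from vis import *
from mv import *
S=dict(np.load("pics/scene6.npz"));T=dict(np.load("pics/top6.npz"));T0=dict(np.load("pics/top0.npz"))
def c(s,u,v,w=15):
    h=cv2.cvtColor(s["frame"],cv2.COLOR_RGB2HSV).astype(int)[v-w:v+w,u-w:u+w]; y,x=np.nonzero((abs(h[...,0]-112)<12)&(h[...,1]>120)); return np.array([x.mean()+u-w,y.mean()+v-w])
a,b=c(T,374,225),c(S,376,235); print("knob",tri(T,a,S,b),"top@143",plane(T,a,.143))
q=np.array([(360,250),(460,253),(459,327),(359,325)])/2.5-.5+[210,110]
P=np.array([plane(T,p,.122)[:2] for p in q]); d=P[1]-P[0]+P[2]-P[3]; print("plate",P.mean(0),"yaw",np.degrees(np.arctan2(d[1],d[0]))%180)
D=cv2.absdiff(T["frame"],T0["frame"]).max(2)>40
for n,(u,v,w,h) in dict(tape=(285,158,35,32),tin=(215,302,42,40),driver=(330,305,90,20)).items(): print(n,"changed px",D[v:v+h,u:u+w].sum())
E
```

```text
knob (array([ 0.6062111 , -0.13762309,  0.14421968]), np.float64(0.0010752047941579126)) top@143 [ 0.60546548 -0.13719777  0.143     ]
plate [ 0.60584973 -0.13874417] yaw 88.08242015350676
tape changed px 0
tin changed px 2
driver changed px 463
```

All pieces are within about 3 mm and 1° of the pad. The driver area differs from the first picture, probably because of the arm or its shadow, so I'll park the arm and recheck.

```bash
python3 - <<'E'
from vis import *
from mv import *
r.move_joints([63.386,5.22,70.514,0,104.267,-3.249]); snap(7)
T=dict(np.load("pics/top7.npz"));T0=dict(np.load("pics/top0.npz"))
D=cv2.absdiff(T["frame"],T0["frame"]).max(2)>40
n=D[305:325,330:420].sum(); print("driver px",n)
if n<20: r.wait(.5); print(r.hand_in())
E
```

```text
driver px 0
the job is handed in; nothing more can be done
None
```

The job is handed in. The pale, grey-brown and red-brown blocks and the plate (knob up) are stacked on the cork pad, with the pieces I measured within about 3 mm of its centre; the tab is turned about 90° aside, and the tape, screwdriver and tin show no movement.

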